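# Close the feed tube and hold the food processor on turbo

## Task

On the counter, take the food processor's loose pusher by its grip and lower it - do not drop or ram it - all the way down into the feed tube on the lid; it is thin plastic that cracks, so pinch it lightly. Let go of it, and only then turn the dial on the motor block clockwise past the two clicks (low and high) to the spring-loaded turbo position and hold it there against the spring: the program finishes while still holding the dial at turbo. Leave everything else where it stands.

Things in the scene. Friction and masses are not known exactly. Their poses are not given: they have to be found in the camera images.
- processor: White food processor, fixed, 200 x 345 mm in plan. Origin: centre of its underside on the counter; z up; -x is its front (towards the robot). At its +y side a clear bowl 170 mm wide (centre y +85 mm), lid top 155 mm up, with an upright feed tube on the lid and a grey bowl handle at the front left. At its -y side the motor block, flat top 130 mm up, with a black dial on it.
- tube_mouth (a point): Centre of the feed tube's round open mouth, level with its rim, 215 mm above the counter, at x -30, y +95 mm in the processor's frame. The tube is upright: bore 51 mm, outside 59 mm, 60 mm deep. Axes as the processor's.
- pusher: Loose grey plastic pusher, 60 g, upright on the striped board (top 20 mm up). From its lower end: plunger 44 mm wide, 54 mm long (foot tapered to 38 mm), flange 62 mm wide, 6 mm thick, grip stem 36 mm wide, 34 mm tall. Origin: centre of its lower end, z up. Home, the flange rests on the tube's rim, origin 54 mm below the mouth. Cracks if pinched above 40 N (use 20 to 25) or rammed above 40 N.
- pusher_grip (a point): On the pusher's axis, 80 mm above its lower end: middle of the 36 mm grip stem (stem runs from 20 mm below to 14 mm above this point; flange top 20 mm below).
- dial_grip (a point): Centre of the top of the dial's grip bar, 165 mm above the counter, on the dial's upright axis, at x -20, y -115 mm in the processor's frame. Bar 52 mm long, 13 mm thick, 26 mm tall above the dial's disc (54 mm wide, top 139 mm up). Site x lies along the bar to its white-lined pointer end and turns with the dial: 0.62 rad left (+y) of the processor's x at off, 0.62 rad right at turbo.
- dial (a joint): Turn of the dial, rad: 0 = off (start), growing clockwise from above. It clicks and stays at about 0.47 (low) and 0.94 (high), up to 0.2 N m to turn past; turbo lies at the end of travel, 1.24 (counts above 1.14). Beyond high a spring (0.1 to 0.2 N m) turns it back when let go. Black pips on the deck, growing in size, mark off, low, high, turbo.
- mill: Wooden pepper mill, 50 mm wide, 126 mm tall, on the board; leave alone.
- tumbler: Open steel tumbler, 68 mm wide, 95 mm tall, on the board; leave alone.
- ramekin: White ceramic bowl, 80 mm wide, 45 mm tall, on the board; leave alone.
- jar: Glass jar with a steel cap, 72 mm wide, 115 mm tall, right of the processor; leave alone.
- mug: White mug, 80 mm wide, 92 mm tall, right of the processor; leave alone.
- spatula: Steel spatula with a wooden handle, lying flat at the right; leave alone.
- disc: Steel slicing disc, 156 mm across, lying flat behind the board; leave alone.

How it is judged (in metres and radians):
On the way, in this order (a step that is already met when the one before it is completed fails the run):
1. the pusher is fully home in the feed tube and let go, the dial still off (horizontal distance between pusher and tube_mouth below 0.008 m and z of pusher in the frame of tube_mouth below -0.05 m and angle between pusher's own z axis and vertical below 0.12 rad and contact force between the arm and pusher below 0.1 N and value of joint dial below 0.2 rad), for 0.3 s.
2. the fingers hold the dial at turbo, the pusher staying home (horizontal distance between pusher and tube_mouth below 0.008 m and z of pusher in the frame of tube_mouth below -0.05 m and angle between pusher's own z axis and vertical below 0.12 rad and value of joint dial above 1.14 rad and contact force between the fingers and dial above 0.5 N), for 0.5 s.
At the end, for the whole second after the job is handed in: Pusher home in the feed tube (origin 50 mm or more below the mouth, within 8 mm of its axis, within 0.12 rad of upright) and untouched; the fingers press the dial's bar and the dial stays above 1.14 rad through the last second; every bystander within 30 mm of its start (all of step 2 and contact force between the arm and pusher below 0.1 N and distance of each of mill, tumbler, ramekin, jar, mug, spatula, disc from where it was at the start of the episode below 0.03 m); the arm keeps its last pose, push and grip.
It fails at once if the pusher is pinched too hard (thin wall cracks) (contact force between the fingers and pusher above 85 N).
It fails at once if the pusher is rammed into the processor (contact force between pusher and processor above 40 N).
It fails at once if the pusher is dropped (linear speed of pusher above 0.6 m/s and contact force between the arm and pusher below 0.1 N).
It fails at once if the dial is switched on before the pusher is home (value of joint dial above 0.3 rad and not (horizontal distance between pusher and tube_mouth below 0.008 m and z of pusher in the frame of tube_mouth below -0.05 m and angle between pusher's own z axis and vertical below 0.12 rad)).
It fails at once if a bystander is disturbed (distance of any of mill, tumbler, ramekin, jar, mug, spatula, disc from where it was at the start of the episode above 0.04 m).
It also fails if it takes over 51 s, if anything falls off the work surface, if the arm or the gripper's body presses on something with over 40 N, if the wrist force passes 120 N, or if a joint passes its speed limit or range.

## Robot

A 6-joint arm with a two-finger parallel gripper is mounted at the origin on the work surface. World frame = base frame: x ahead of the robot, y to its left, z up, the work surface at z = 0. Lengths are in m, angles in degrees, forces in N, time in s.
With the tool pointing down it reaches from about 0.375 to 0.975 m from the base axis. Payload 3.8 kg.
Tool frame: the origin (TCP) lies at the very end of the fingers, on their centre line; the grasp point (between the pads) lies 19 mm behind it; z points along the fingers, y is the line along which they close (so a half turn about z gives the same grasp; the last joint's range is limited). The gripper opens to 85 mm and grips with 20 to 120 N. Pads are 22 mm wide; open, the fingers measure 114 mm over their backs; the gripper's body (76 mm by 85 mm) begins 54 mm behind the grasp point. The pads swing forward as they close: fully open they stand 13 mm farther back than shut.
Start: joints at [72.37, 15.12, 91.902, -0, 72.978, -2.114], TCP at [0.181, 0.65, 0.231] pointing down, gripper open.
Joint ranges: [-150.88, 150.88], [-54.13, 125.18], [17.81, 147.31], [-75.09, 255.09], [0, 152.58], [-146.25, 146.25]. Speed limits (degrees/s): [147.25, 147.25, 180, 180, 180, 180].

## Interface

Orientations are given as [roll, pitch, yaw] about the fixed x, y, z axes, in that order (R = Rz(yaw) Ry(pitch) Rx(roll)).
In Python, from workcell import bot, get_image, get_state gives the robot as it stands (bot), with the cameras as plain functions and the readings as plain functions.
- The arm moves only by the tool creep_tool, called after ">>>" in YAML: its name, and indented under it one key for each argument. Schema: {"type":"object","properties":{"steps":{"type":"array","items":{"type":"array","items":{"type":"array","items":{"type":"number"},"minItems":4,"maxItems":4},"minItems":1,"maxItems":12},"minItems":1,"maxItems":1},"jaw":{"type":"number"},"grip_force":{"type":"number"},"only":{"type":"string"},"quiet":{"type":"boolean"},"lines":{"type":"string"}},"required":["steps"],"additionalProperties":false}. steps is a list that holds a single list of rows (three levels of brackets), with 1 to 12 rows, each of 4 numbers: dx, dy, dz in shares of the most that a row can go, 1 being 62.5 mm, then a turn about the tool's z in normalised numbers (1 is 180 degrees); each row shifts and turns the commanded pose from where the row before left it, along the tool's axes as they then stand; what a row does not reach is not made up. A row lasts 1/8 s, in which the tool goes at most 0.0625 m and 10.7 degrees, less where a joint would pass 70% of its speed; a pose out of reach is approached as far as the arm can. jaw is the finger opening in m, set as the call begins (left out keeps the last). The fingers move at their own pace and stop on an object; grip_force is the grip in N (left out, the last holds). Time passes only in rows, so rows that do not move let the fingers close. The tool returns the time, the measured TCP pose, the force, the opening and the grip force at its end. only (a regular expression) keeps the lines of the reply that match it, lines (a string "A,B") keeps lines A to B, and quiet returns only ok. A shift or turn number past 1, either way, is cut back to 1. Input that does not fit is refused with a message, and nothing moves.
- get_state(): the state, without advancing time (a new reading comes with each control period).
- get_image(name): name is "side" or "top" or "wrist"; returns a dict with "pixels" (384x512x3 uint8, red, green, blue), "fx", "fy", "cx", "cy" (pixels), "rvec" (rotation vector, rad) and "tvec" (3), from world to camera coordinates, as OpenCV has them. Camera axes: x right, y down, z forward; pixel columns grow to the right and rows downward; lengths in m; the calibration is good to about 2 mm. A picture is of the moment at which its call begins. There is no depth.
- bot.finish_job(): hands the job in; it is judged then, once.
The state is a dict: "time": time; "joints": joint angles; "joint_velocities": joint speeds; "tau": joint torques, N m; "eef_pos": TCP position; "eef_rot": TCP orientation; "contact_force": force on the tool from outside, world axes, zero at the start; "moment": the same for the moment, N m; "finger_gap": finger opening in m; "grip_force": force on a finger pad.
Only numpy, scipy, OpenCV 4.12 (cv2) and the standard library are available. Lean on these libraries where they do the work, as an engineer would, in place of code of your own. Each camera call takes 0.05 s, during which the arm holds its last target. There are 200 camera calls.

## Working session

There is one attempt and no reset: what is moved stays moved. The work goes in short steps, Python scripts to look and compute and a tool call to move; the robot and the scene stay as the last step left them, time stands still between calls to the robot, and variables do not carry over. Pictures are saved under pics/ and viewed, at most 12 in all, crops included, and the job is handed in when it is done.

```bash
ls; mkdir -p pics; python3 - <<'E'
from workcell import bot, get_image, get_state
import cv2,json
for n in("top","side"):
    d=get_image(n); cv2.imwrite(f"pics/{n}0.png",d["pixels"][:,:,::-1])
    print(n,d["fx"],d["fy"],d["cx"],d["cy"],d["rvec"],d["tvec"])
s=get_state();print(s["time"],s["eef_pos"],s["eef_rot"],s["finger_gap"])
E
```

```text
pics
workcell.py
top 483.2110119314667 483.2110119314667 257.54162676715606 193.54997860680888 [ 2.1817346  -2.19956864  0.1044394 ] [-0.06650089  0.52854645  1.5712787 ]
side 483.9823973932441 483.9823973932441 265.5234491737122 184.17285562847218 [ 2.35337388 -0.42592033  0.18631985] [-0.50667018  0.19008747  1.62605716]
0.1 [0.18037644 0.6497463  0.23009376] [-1.79881405e+02 -3.58203589e-03  1.64482435e+02] 0.08530837422727053
```

View pics/top0.png

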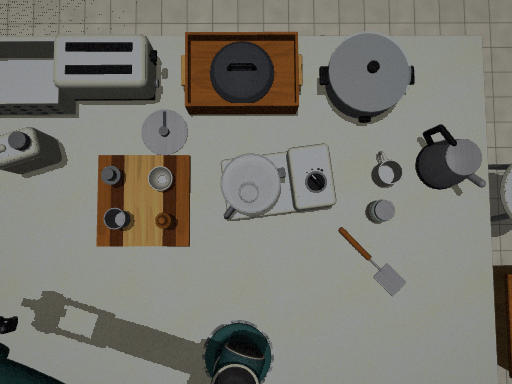

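View pics/side0.png

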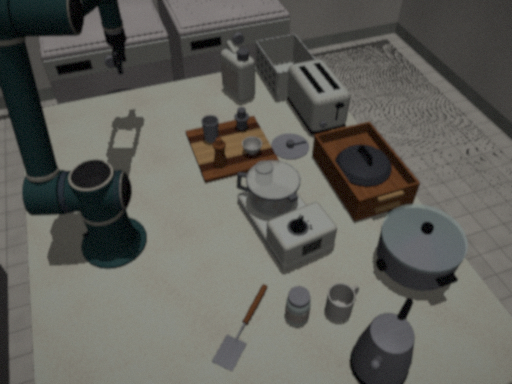

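The top view shows the pusher near (111,175), the tumbler at (116,218), the ramekin at (160,178) and the mill at (165,220). The feed tube is near (248,192) and the dial near (316,181). I'll zoom in on both areas.

```bash
python3 - <<'E'
import cv2,numpy as np
t=cv2.imread("pics/top0.png");s=cv2.imread("pics/side0.png")
r=lambda a:cv2.resize(a,(400,300),interpolation=cv2.INTER_CUBIC)
# top crops: 80x60 (x5), 120x90 (x3.33); side crops
a=r(t[150:210,85:165]);b=r(t[140:230,220:340]);c=r(s[100:160,200:280]);d=r(s[155:275,230:390][:120])
cv2.imwrite("pics/crop.png",np.vstack([np.hstack([a,b]),np.hstack([c,d])]))
E
```

```text
(no output)
```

View pics/crop.png

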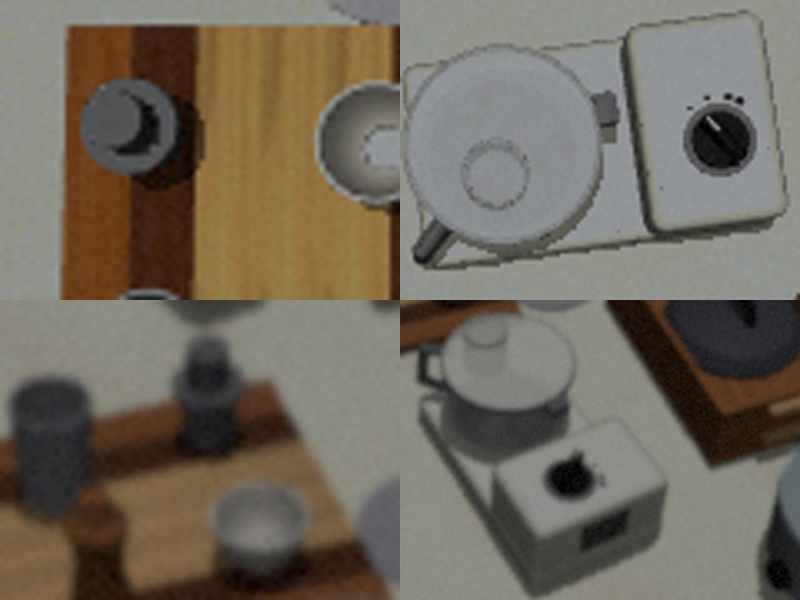

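```bash
cat > h.py <<'E'
import numpy as np,cv2
from workcell import bot, get_image, get_state
def ray(d,u,v,z):
    R=cv2.Rodrigues(np.array(d["rvec"]))[0];C=-R.T@np.array(d["tvec"])
    r=R.T@np.array([(u-d["cx"])/d["fx"],(v-d["cy"])/d["fy"],1]);return (C+r*(z-C[2])/r[2]).round(4)
def proj(d,p):
    K=np.array([[d["fx"],0,d["cx"]],[0,d["fy"],d["cy"]],[0,0,1]])
    return cv2.projectPoints(np.array(p,float).reshape(-1,3),np.array(d["rvec"]),np.array(d["tvec"]),K,None)[0][:,0].round(1)
E
python3 - <<'E'
from h import *
t=get_image("top");s=get_image("side")
print("stem",ray(t,107.6,174,.114),ray(s,241.6,109,.114),"flange",ray(t,110.8,175.4,.08),ray(s,241.6,116.5,.08))
tu=ray(t,248.5,191.6,.215);di=ray(t,316,181.7,.139)
print("tube",tu,ray(s,264.4,167,.215),"dial",di,ray(s,298.5,226.5,.139))
v=(di-tu)[:2];print(np.linalg.norm(v),"yaw",np.degrees(np.arctan2(v[1],v[0])-np.arctan2(-.21,.01)))
for n,uv,z in[("mill",(167,217),.126),("tumbler",(114,218),.115),("ram",(160,177),.06),("c1",(220,162),.01)]:print(n,ray(t,*uv,z))
E
```

```text
stem [0.5849 0.3945 0.114 ] [0.5864 0.3911 0.114 ] flange [0.5845 0.3943 0.08  ] [0.584  0.3865 0.08  ]
tube [ 0.5189 -0.0411  0.215 ] [ 0.5178 -0.046   0.215 ] dial [ 0.5539 -0.248   0.139 ] [ 0.5522 -0.2563  0.139 ]
0.2098394862746285 yaw 6.875165528801816
mill [0.4501 0.2085 0.126 ]
tumbler [0.4487 0.3726 0.115 ]
ram [0.5806 0.2427 0.06  ]
c1 [0.6352 0.0531 0.01  ]
```

The two cameras agree: pusher about (0.585,0.393), tube (0.519,-0.043), dial (0.553,-0.251) and processor yaw about 6.9°. I'll move above the pusher and check with the wrist camera.

The rows are not in the units I measure in: shifts go in shares of 62.5 mm and turns go in shares of 180 degrees. I convert before sending: -0.0385 m is -0.616, -0.0116 m is -0.1856.

>>> creep_tool:
  steps:
    - [[-0.616,-0.1856,0,0],[-0.616,-0.1856,0,0],[-0.616,-0.1856,0,0],[-0.616,-0.1856,0,0],[-0.616,-0.1856,0,0],[-0.616,-0.1856,0,0],[-0.616,-0.1856,0,0],[-0.616,-0.1856,0,0],[-0.616,-0.1856,0,0],[-0.616,-0.1856,0,0],[-0.616,-0.1856,0,0],[-0.568,-0.1824,0,0]]
  jaw: 0.085
  grip_force: 20

```text
time: 1.7
eef_pos: [0.5866, 0.3927, 0.2309]
eef_rot: [-180.0, -0.0, 164.5]
contact_force: [-0.3, -0.1, 0.5]
finger_gap: 0.0854
grip_force: 0.0
```

>>> creep_tool:
  steps:
    - [[0,0,0,0],[0,0,0,0]]

```text
time: 1.95
eef_pos: [0.5852, 0.3938, 0.2308]
eef_rot: [-180.0, -0.1, 164.5]
contact_force: [-0.5, -0.6, -0.4]
finger_gap: 0.0846
grip_force: 0.0
```

```bash
python3 - <<'E'
from h import *
d=get_image("wrist");cv2.imwrite("pics/w1.png",d["pixels"][:,:,::-1])
for p in[(.585,.393,.114),(.585,.393,.08)]:print(proj(d,p))
R=cv2.Rodrigues(np.array(d["rvec"]))[0];print(-R.T@np.array(d["tvec"]),d["fx"])
E
```

```text
[[255.9 186.3]]
[[255.9 177.1]]
[0.52204059 0.41083946 0.37308192] 331.34405042432104
```

View pics/w1.png

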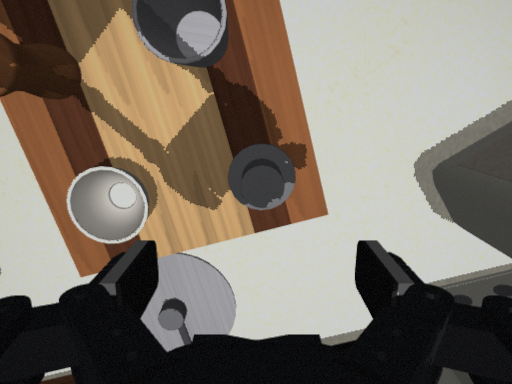

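The wrist view shows the stem top at about (262,184) and the flange centre at about (262,177), some 6 px right of the prediction. I'll measure it more closely.

```bash
python3 - <<'E'
from h import *
d=get_image("wrist")
print(ray(d,262,184,.114),ray(d,262,177,.08))
c=d["pixels"].mean(2)
r=np.array([[int(c[v,u]) for u in range(222,304,3)] for v in (165,172,178)]);print(r)
print(np.array([int(c[v,262]) for v in range(135,220,3)]))
E
```

```text
[0.5842 0.3987 0.114 ] [0.5861 0.3987 0.08  ]
[[ 82  80  81  63  60  62  60  59  49  36  37  38  38  35  38  38  36  37
   48  61  61  59  61  58  51  53  53  54]
 [ 81  79  64  57  58  60  60  34  50  61  60  64  64  59  59  58  59  61
   57  36  63 108  59  60  72  99 101 103]
 [ 86  79  57  63  61  59  59  61  60  61  60  63  60  61  61  62  62  59
   62  60  45  61  60  60  62  96 100 100]]
[27 28 26 51 62 59 62 59 44 37 35 63 60 60 61 61 61 60 61 60 60 59 60 59
 58 74 54 53 54]
```

In the tool's units: 0.03 m is 0.48, 0.0029 m is 0.0464.

>>> creep_tool:
  steps:
    - [[0.0128,0.0464,0.48,0],[0,0,0.48,0],[0,0,0.48,0],[0,0,0.48,0],[0,0,0.24,0],[0,0,0.128,0],[0,0,0,0]]

```text
time: 2.92
eef_pos: [0.5856, 0.397, 0.0885]
eef_rot: [180.0, 0.0, 164.5]
contact_force: [0.6, 0.7, -0.3]
finger_gap: 0.0849
grip_force: 0.0
```

>>> creep_tool:
  steps:
    - [[0,0,0,0],[0,0,0,0],[0,0,0,0],[0,0,0,0],[0,0,0,0],[0,0,0,0]]
  jaw: 0.03
  grip_force: 22

```text
time: 3.68
eef_pos: [0.5862, 0.397, 0.0892]
eef_rot: [179.9, 0.1, 164.5]
contact_force: [-0.1, 0.1, 5.5]
finger_gap: 0.0348
grip_force: 22.7
```

```bash
python3 - <<'E'
from h import *
d=get_image("wrist");cv2.imwrite("pics/w2.png",d["pixels"][:,:,::-1])
E
```

```text
(no output)
```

View pics/w2.png

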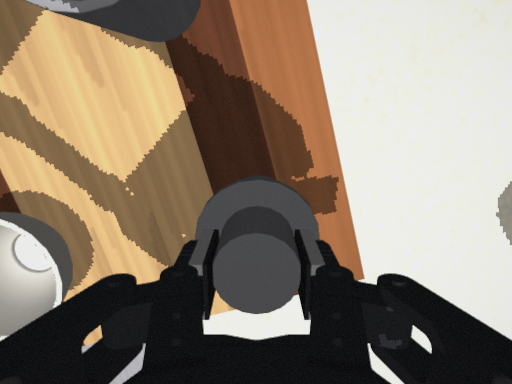

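The pusher is gripped by its stem, with the stem top at about (257,270) and the flange centred between the fingers. I'll lift and measure its offset along the pads.

In the tool's units: -0.03 m is -0.48, -0.02 m is -0.32.

```bash
python3 - <<'E'
from h import *
d=get_image("wrist");print(ray(d,257.5,270,.114))
E
```

```text
[0.5844 0.3976 0.114 ]
```

>>> creep_tool:
  steps:
    - [[0,0,-0.16,0],[0,0,-0.32,0],[0,0,-0.48,0],[0,0,-0.48,0],[0,0,-0.48,0],[0,0,-0.48,0],[0,0,-0.48,0],[0,0,-0.48,0],[0,0,-0.24,0],[0,0,0,0],[0,0,0,0]]

```text
time: 5.15
eef_pos: [0.5851, 0.3963, 0.3116]
eef_rot: [-179.9, -0.1, 164.5]
contact_force: [-0.1, 0.0, -0.8]
finger_gap: 0.0346
grip_force: 22.3
```

```bash
python3 - <<'E'
from h import *
d=get_image("wrist");cv2.imwrite("pics/w3.png",d["pixels"][:,:,::-1])
E
```

```text
(no output)
```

View pics/w3.png

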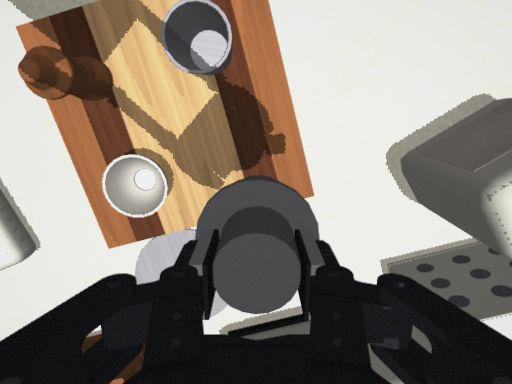

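The pusher is held in the same image position, so it hasn't slipped. Next I'll move just behind the tube so the wrist camera sees the mouth.

In the tool's units: -0.0339 m is -0.5424, -0.0107 m is -0.1712.

>>> creep_tool:
  steps:
    - [[-0.08,-0.272,0,0],[-0.1712,-0.5424,0,0],[-0.1712,-0.5424,0,0],[-0.1712,-0.5424,0,0],[-0.1712,-0.5424,0,0],[-0.1712,-0.5424,0,0],[-0.1712,-0.5424,0,0],[-0.1712,-0.5424,0,0],[-0.1712,-0.5424,0,0],[-0.1712,-0.5424,0,0],[-0.1712,-0.5424,0,0],[-0.1712,-0.5424,0,0]]

```text
time: 6.7
eef_pos: [0.5985, -0.014, 0.3124]
eef_rot: [-180.0, -0.1, 164.5]
contact_force: [0.1, 0.5, 0.3]
finger_gap: 0.0345
grip_force: 22.2
```

>>> creep_tool:
  steps:
    - [[-0.08,-0.272,0,0],[0,0,0,0],[0,0,0,0]]

```text
time: 7.08
eef_pos: [0.5997, -0.0288, 0.3131]
eef_rot: [180.0, -0.0, 164.5]
contact_force: [0.6, -0.7, -0.3]
finger_gap: 0.0349
grip_force: 22.3
```

```bash
python3 - <<'E'
from h import *
d=get_image("wrist");cv2.imwrite("pics/w4.png",d["pixels"][:,:,::-1])
print(proj(d,(.519,-.043,.215)),proj(d,(.553,-.251,.165)))
E
```

```text
[[206.   89.5]] [[  7. 193.]]
```

View pics/w4.png

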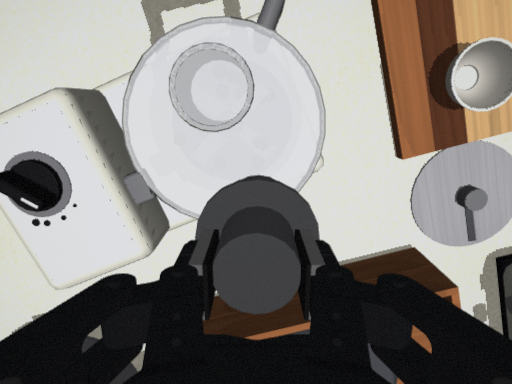

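The tube rim spans about 169–254 × 43–131 px, so its centre is (211.5,87). The dial disc centre is at about (37,185).

```bash
python3 - <<'E'
from h import *
d=get_image("wrist");s=get_state();print(s["eef_pos"])
a=ray(d,211.5,87,.215);b=ray(d,37,185,.139);v=(b-a)[:2]
print(a,b,np.linalg.norm(v),np.degrees(np.arctan2(v[1],v[0]))+87.27)
z=s["eef_pos"][2]
print("stem top vs tcp",ray(d,257,270,z+.0255)-s["eef_pos"])
# pips and pusher contour aid
g=cv2.cvtColor(d["pixels"],cv2.COLOR_RGB2GRAY)
e=(cv2.Canny(g,40,100)>0);ys,xs=np.nonzero(e[35:140,160:262]);p=np.c_[xs+160,ys+35]
r=np.hypot(p[:,0]-211.5,p[:,1]-87);p=p[(r>38)&(r<47)]
print(len(p),cv2.fitEllipse(p.astype(np.float32)))
E
```

```text
[ 0.59982216 -0.0283794   0.3132584 ]
[ 0.5186 -0.0386  0.215 ] [ 0.5552 -0.2402  0.139 ] 0.2048953879422375 7.5598397170104334
stem top vs tcp [-0.00242216  0.0003794   0.0255416 ]
715 ((211.0486602783203, 86.80950927734375), (83.38358306884766, 86.13688659667969), 153.21380615234375)
```

In the tool's units: 0.02 m is 0.32, -0.003 m is -0.048.

>>> creep_tool:
  steps:
    - [[0.192,-0.032,0,0],[0.32,-0.048,0,0],[0.32,-0.048,0,0],[0.24,-0.04,0,0],[0.1024,0,0,0],[0,0,0,0],[0,0,0,0]]

```text
time: 8.05
eef_pos: [0.5268, -0.0201, 0.3133]
eef_rot: [180.0, 0.0, 164.5]
contact_force: [0.7, -0.3, -0.4]
finger_gap: 0.0346
grip_force: 22.3
```

>>> creep_tool:
  steps:
    - [[0,0,0.16,0],[0,0,0.16,0],[0,0,0.08,0],[0,0,0.08,0],[0,0,0,0]]

```text
time: 8.68
eef_pos: [0.5268, -0.0202, 0.284]
eef_rot: [180.0, 0.1, 164.5]
contact_force: [-0.9, 0.6, 2.4]
finger_gap: 0.0349
grip_force: 22.4
```

```bash
python3 - <<'E'
from h import *
d=get_image("wrist");s=get_image("side");t=get_image("top")
r=lambda a:cv2.resize(a,(400,300),interpolation=cv2.INTER_CUBIC)[:,:,::-1]
w=d["pixels"]
cv2.imwrite("pics/m5.png",np.hstack([r(w[120:345,106:406]),r(s["pixels"][125:215,205:325])]))
E
```

```text
(no output)
```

View pics/m5.png

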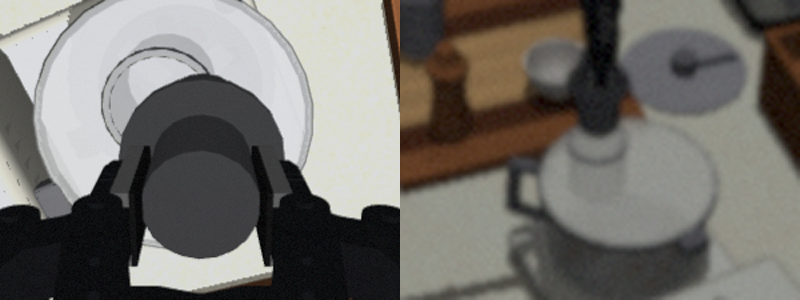

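The pusher sits about 20 mm too far in +y because of a sign slip in my dy. I'll raise it and correct.

In the tool's units: -0.012 m is -0.192, -0.01 m is -0.16.

>>> creep_tool:
  steps:
    - [[0,0,-0.192,0],[0.0144,-0.1648,0,0],[0,-0.16,0,0],[0,0,0,0],[0,0,0.096,0],[0,0,0,0]]

```text
time: 9.57
eef_pos: [0.5195, -0.0392, 0.2882]
eef_rot: [-180.0, -0.1, 164.5]
contact_force: [0.2, 0.1, -1.2]
finger_gap: 0.0348
grip_force: 22.3
```

```bash
python3 - <<'E'
from h import *
d=get_image("wrist");s=get_image("side")
r=lambda a:cv2.resize(a,(400,300),interpolation=cv2.INTER_CUBIC)[:,:,::-1]
w=d["pixels"]
print(get_state()["eef_pos"])
cv2.imwrite("pics/m6.png",np.hstack([r(w[120:345,106:406]),r(s["pixels"][140:185,235:295])]))
E
```

```text
[ 0.5198497  -0.03914516  0.28884573]
```

View pics/m6.png

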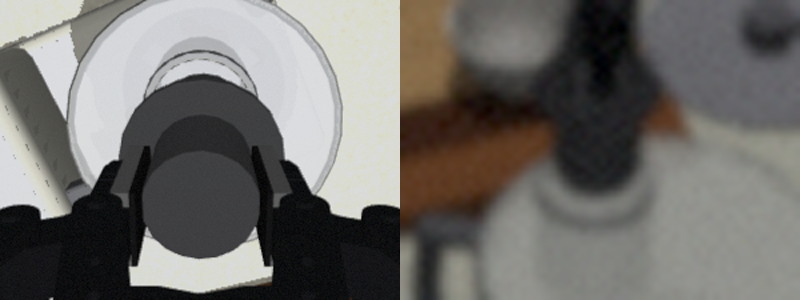

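The pusher foot is now centred over the mouth in both views (tube and flange both at x≈201 in the wrist crop). I'll lower it slowly and watch the force.

In the tool's units: 0.003 m is 0.048.

>>> creep_tool:
  steps:
    - [[0,0,0.048,0],[0,0,0.048,0],[0,0,0.048,0],[0,0,0.048,0],[0,0,0.048,0],[0,0,0.048,0],[0,0,0,0]]

```text
time: 10.55
eef_pos: [0.5198, -0.0393, 0.2709]
eef_rot: [-180.0, -0.0, 164.5]
contact_force: [-0.9, 0.5, -0.1]
finger_gap: 0.0347
grip_force: 22.3
```

Foot is 14 mm in with no contact force. I'll keep lowering.

In the tool's units: 0.004 m is 0.064.

>>> creep_tool:
  steps:
    - [[0,0,0.064,0],[0,0,0.064,0],[0,0,0.064,0],[0,0,0.064,0],[0,0,0.064,0],[0,0,0.064,0],[0,0,0.064,0],[0,0,0.064,0],[0,0,0,0]]

```text
time: 11.68
eef_pos: [0.5197, -0.0393, 0.2388]
eef_rot: [-180.0, -0.0, 164.5]
contact_force: [0.1, 0.5, -0.5]
finger_gap: 0.0343
grip_force: 22.3
```

In the tool's units: 0.002 m is 0.032, 0.0015 m is 0.024.

>>> creep_tool:
  steps:
    - [[0,0,0.032,0],[0,0,0.032,0],[0,0,0.032,0],[0,0,0.024,0],[0,0,0,0],[0,0,0,0]]

```text
time: 12.42
eef_pos: [0.5201, -0.0394, 0.2318]
eef_rot: [180.0, 0.0, 164.5]
contact_force: [-0.2, -1.0, -0.1]
finger_gap: 0.0346
grip_force: 22.3
```

In the tool's units: 0.001 m is 0.016.

>>> creep_tool:
  steps:
    - [[0,0,0.016,0],[0,0,0.016,0],[0,0,0,0]]

```text
time: 12.8
eef_pos: [0.5202, -0.0393, 0.2303]
eef_rot: [180.0, 0.0, 164.5]
contact_force: [-0.8, 0.1, 3.7]
finger_gap: 0.0343
grip_force: 22.4
```

>>> creep_tool:
  steps:
    - [[0,0,0.016,0],[0,0,0.016,0],[0,0,0,0]]

```text
time: 13.18
eef_pos: [0.5203, -0.0393, 0.2302]
eef_rot: [180.0, 0.1, 164.5]
contact_force: [-5.4, 0.7, 11.7]
finger_gap: 0.0342
grip_force: 23.0
```

The flange is seated: force rises at z=0.230, as predicted. I'll ease off, let go and lift.

In the tool's units: -0.0015 m is -0.024.

>>> creep_tool:
  steps:
    - [[0,0,-0.024,0],[0,0,0,0]]

```text
time: 13.42
eef_pos: [0.5203, -0.0393, 0.2303]
eef_rot: [180.0, 0.1, 164.5]
contact_force: [-2.0, 1.3, 6.9]
finger_gap: 0.0346
grip_force: 22.8
```

>>> creep_tool:
  steps:
    - [[0,0,0,0],[0,0,0,0],[0,0,0,0],[0,0,0,0],[0,0,0,0]]
  jaw: 0.085

```text
time: 14.05
eef_pos: [0.52, -0.0394, 0.2292]
eef_rot: [-180.0, -0.0, 164.5]
contact_force: [-0.7, -0.2, -1.0]
finger_gap: 0.0848
grip_force: 0.0
```

>>> creep_tool:
  steps:
    - [[0,0,-0.16,0],[0,0,-0.32,0],[0,0,-0.48,0],[0,0,-0.48,0],[0,0,-0.32,0],[0,0,0,0],[0,0,0,0]]

```text
time: 14.92
eef_pos: [0.5196, -0.0393, 0.3384]
eef_rot: [-180.0, -0.1, 164.5]
contact_force: [0.5, 0.2, -0.8]
finger_gap: 0.085
grip_force: 0.0
```

```bash
python3 - <<'E'
from h import *
d=get_image("wrist");cv2.imwrite("pics/w7.png",d["pixels"][:,:,::-1])
E
```

```text
(no output)
```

View pics/w7.png

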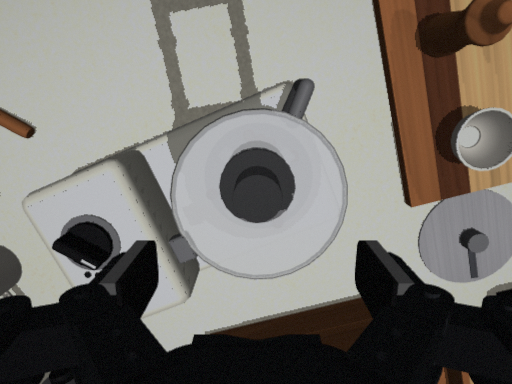

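The pusher is home with its flange on the rim at (257,186), and the fingers are clear. Next I'll move over the dial and turn the tool.

In the tool's units: -0.0318 m is -0.5088, -0.0146 m is -0.2336.

>>> creep_tool:
  steps:
    - [[-0.2336,-0.5088,0,0],[-0.2336,-0.5088,0,0],[-0.2336,-0.5088,0,0],[-0.2336,-0.5088,0,0],[-0.2336,-0.5088,0,0],[-0.2336,-0.504,0,0],[0,0,0,0]]

```text
time: 15.85
eef_pos: [0.5528, -0.2481, 0.3368]
eef_rot: [180.0, -0.2, 164.3]
contact_force: [-1.0, 0.2, -0.0]
finger_gap: 0.085
grip_force: 0.0
```

>>> creep_tool:
  steps:
    - [[0,0,0,0.0567],[0,0,0,0.0567],[0,0,0,0.0567],[0,0,0,0.0567],[0,0,0,0.0567],[0,0,0,0.0567],[0,0,0,0.0567],[0,0,0,0.0567],[0,0,0,0.0567],[0,0,0,0.0567],[0,0,0,0.0567],[0,0,0,0.0567]]

```text
time: 17.35
eef_pos: [0.5529, -0.245, 0.338]
eef_rot: [-179.9, 0.0, 41.8]
contact_force: [1.0, 0.0, 0.1]
finger_gap: 0.085
grip_force: 0.0
```

>>> creep_tool:
  steps:
    - [[0,0,0.48,0],[0,0,0.48,0],[0,0,0.32,0],[0,0,0,0],[0,0,0,0]]

```text
time: 17.98
eef_pos: [0.554, -0.2463, 0.2602]
eef_rot: [179.9, -0.0, 42.1]
contact_force: [-0.1, -0.4, 0.6]
finger_gap: 0.0851
grip_force: 0.0
```

```bash
python3 - <<'E'
from h import *
d=get_image("wrist");cv2.imwrite("pics/w8.png",d["pixels"][:,:,::-1])
x,y=.5535,-.2465;c,s=np.cos(np.radians(42.4))*.026,np.sin(np.radians(42.4))*.026
print(proj(d,[(x,y,.139),(x,y,.165),(x+c,y+s,.165),(x-c,y-s,.165)]))
E
```

```text
[[255.6 184.7]
 [255.6 193.1]
 [255.4 158.4]
 [255.8 225.9]]
```

View pics/w8.png

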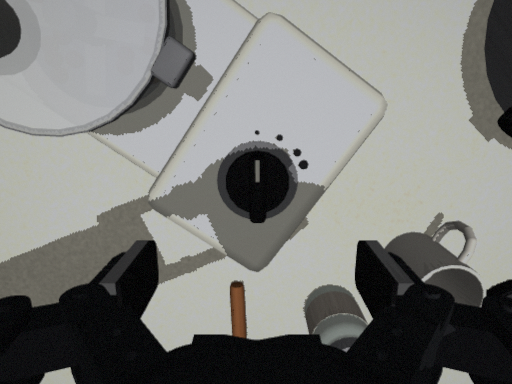

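The dial disc is centred near (258,181) and the bar stands vertical at column 257, in line with the tool. I'll descend onto the bar.

In the tool's units: 0.03 m is 0.48, 0.02 m is 0.32, 0.2 degrees is 0.0011.

>>> creep_tool:
  steps:
    - [[0.016,0,0.32,0.0011],[0,0,0.48,0],[0,0,0.48,0],[0,0,0.32,0],[0,0,0.144,0],[0,0,0.032,0],[0,0,0,0]]
  jaw: 0.05

```text
time: 18.9
eef_pos: [0.555, -0.246, 0.1493]
eef_rot: [179.9, -0.0, 41.9]
contact_force: [0.4, -0.2, -0.0]
finger_gap: 0.0499
grip_force: 0.0
```

>>> creep_tool:
  steps:
    - [[0,0,0,0],[0,0,0,0],[0,0,0,0],[0,0,0,0],[0,0,0,0],[0,0,0,0]]
  jaw: 0.005
  grip_force: 40

```text
time: 19.65
eef_pos: [0.5551, -0.2463, 0.1494]
eef_rot: [179.9, -0.0, 41.9]
contact_force: [1.0, -2.0, 5.6]
finger_gap: 0.0118
grip_force: 42.4
```

In the tool's units: 6 degrees is 0.0333.

>>> creep_tool:
  steps:
    - [[0,0,0,0.0333],[0,0,0,0.0333],[0,0,0,0.0333],[0,0,0,0.0333],[0,0,0,0.0333],[0,0,0,0.0333],[0,0,0,0.0333],[0,0,0,0]]

```text
time: 20.65
eef_pos: [0.5551, -0.2463, 0.1493]
eef_rot: [179.9, -0.1, -0.2]
contact_force: [1.1, -3.1, 5.5]
finger_gap: 0.012
grip_force: 42.4
```

>>> creep_tool:
  steps:
    - [[0,0,0,0.0333],[0,0,0,0.0333],[0,0,0,0.0333],[0,0,0,0.0333],[0,0,0,0.0167],[0,0,0,0],[0,0,0,0]]

```text
time: 21.52
eef_pos: [0.5551, -0.2462, 0.1494]
eef_rot: [180.0, -0.1, -27.1]
contact_force: [0.8, -2.8, 5.5]
finger_gap: 0.0121
grip_force: 42.4
```

```bash
python3 -c "
from workcell import bot, get_image, get_state;s=get_state();print(s['moment'],s['contact_force'])"
```

```text
[-0.32185121 -0.20948218  0.08796963] [ 0.81476563 -2.83554375  5.47233053]
```

In the tool's units: 1.5 degrees is 0.0083.

>>> creep_tool:
  steps:
    - [[0,0,0,0.0083],[0,0,0,0]]

```text
time: 21.78
eef_pos: [0.5551, -0.2462, 0.1494]
eef_rot: [180.0, -0.1, -28.6]
contact_force: [1.4, -3.1, 5.4]
finger_gap: 0.0118
grip_force: 42.4
```

```bash
python3 -c "
from workcell import bot, get_image, get_state;s=get_state();print(s['moment'])"
```

```text
[-0.35460805 -0.17694797  0.1093264 ]
```

>>> creep_tool:
  steps:
    - [[0,0,0,0.0083],[0,0,0,0],[0,0,0,0]]

```text
time: 22.15
eef_pos: [0.5551, -0.2463, 0.1494]
eef_rot: [180.0, -0.1, -30.0]
contact_force: [1.0, -2.5, 5.4]
finger_gap: 0.0119
grip_force: 44.9
```

```bash
python3 - <<'E'
from h import *
print(get_state()['moment'])
d=get_image("wrist");t=get_image("top")
r=lambda a:cv2.resize(a,(400,300),interpolation=cv2.INTER_CUBIC)[:,:,::-1]
cv2.imwrite("pics/w9.png",np.hstack([r(d["pixels"]),r(t["pixels"][140:230,220:340])]))
E
```

```text
[-0.35309333 -0.19598646  0.72125045]
```

View pics/w9.png

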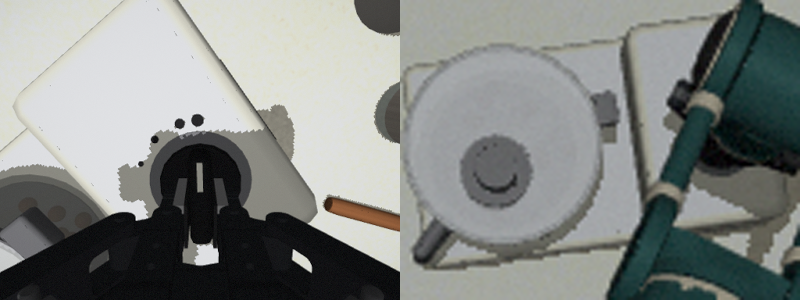

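The pointer is at the largest pip, the moment has jumped at the end stop, and the pusher is still home. I'll hold it there and hand in.

>>> creep_tool:
  steps:
    - [[0,0,0,0],[0,0,0,0],[0,0,0,0],[0,0,0,0],[0,0,0,0],[0,0,0,0]]

```text
time: 23.0
eef_pos: [0.5551, -0.2462, 0.1493]
eef_rot: [180.0, -0.1, -30.0]
contact_force: [0.6, -1.5, 5.5]
finger_gap: 0.012
grip_force: 44.9
```

```bash
python3 -c "
from workcell import bot, get_image, get_state;print(get_state()['moment']);print(bot.finish_job())"
```

```text
[-0.33070729 -0.23529274  0.64822787]
the job is handed in; nothing more can be done
None
```

The pusher is fully down in the feed tube and released, the dial is held at turbo against its end stop, and I handed the job in at about 23 s; no verdict was returned.

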